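# Release the card reader from its dock and stop it on the ramp

### The job

Release the card reader from its sloping dock: with one finger push the black key beside the ramp down, and use the other finger to stop the reader as it springs out, so that it stays on the ramp instead of sliding off the lower end. Do not pick the reader up, and leave the other things on the stall where they are. Finish while holding it like this: the key still pressed down by one finger and the reader resting, flat on the ramp and past its closed position, against the other finger.

Things in the scene. Friction and masses are not known exactly. Their poses are not given: they have to be found in the camera images.
- ramp: White ramp of the card-reader dock, fixed to the table. Origin on the centre line of its surface at the gate, 44 mm above the table; x downhill along the surface (22 degrees below level), y level, towards the key, z out of the surface. Surface x = -80 (back wall, 18 mm high) to +85 mm (open low end, 12 mm above the table), 62 mm wide between two rails 4 mm thick, 10 mm high.
- gate_top (a point): Middle of the top of the steel gate bar, which lies across the ramp (60 mm wide, 4 mm thick) and, when up, stands 6 mm out of the surface and blocks the reader. It is one piece with the key and sinks with it; the reader is free once the key is about 6.5 mm down. A spring plate behind the reader then drives it downhill: 1.8 N at first, 14 mm stroke.
- key_top (a point): Centre of the level top of the black key, 30 mm along x 26 mm across the ramp, on a grey block; moves with the key. It lies 52 mm to +y of the ramp's centre line, level with the ramp point 32 mm downhill of the gate. Up: 47.5 mm above the table, 15.5 mm above the ramp's surface straight across from it; fully down: 38.5 mm and 6.5 mm. Of the dock, only the near rail stands within 25 mm.
- release (a joint): How far the key is pressed, in m: 0 up, 0.009 fully down, straight down; it springs back. It takes 1.6 N to start and about 5.2 N fully down.
- reader: Flat black card reader, 60 (x, along the ramp) x 58 (y) x 16 mm (z), about 150 g, slippery, with keys and screen on its upper face. Origin at the centre of its underside. At the start it lies on the ramp against the gate, its origin 30 mm uphill of the ramp's, axes alike. Freed, it shoots downhill at some 0.5 m/s and is off the ramp within 0.3 s unless something already stands in its way.
- calculator: Bystander, to be left alone: black desk calculator lying flat, 150 x 105 x 20 mm. Origin at its underside's centre.
- jam_jar: Bystander, to be left alone: small closed jar, 60 mm across, 75 mm tall, beside the dock. Origin at its underside's centre.
- honey_jar: Bystander, to be left alone: closed amber jar, 66 mm across, 85 mm tall, behind the dock. Origin at its underside's centre.
- coin_dish: Bystander, to be left alone: small white dish, 90 mm across, 22 mm tall, beside the dock. Origin at its underside's centre.
- spatula: Bystander, to be left alone: cake spatula lying flat. Origin near its middle.
- loaf_cake: Bystander, to be left alone: clear box with a loaf cake, 200 x 120 x 72 mm. Origin at its underside's centre.
- dome_cake: Bystander, to be left alone: round clear cake dome, 230 mm across, 92 mm tall. Origin at its underside's centre.
There are look-alikes about, which are no part of the job. Of the things that look like the reader, the middle-sized one is meant.

How it is judged (in metres and radians):
On the way, in this order (a step that is already met when the one before it is completed fails the run):
1. the key is pressed down (value of joint release above 0.005 m).
2. the sprung-out reader is stopped on the ramp by a finger while the key is still down (value of joint release above 0.005 m and contact force between the fingers and reader above 0.05 N and x of reader in the frame of ramp between -0.022 and 0.05 m and linear speed of reader below 0.02 m/s), for 0.3 s.
At the end, for the whole second after the job is handed in: The key is still pressed at least 5 mm; the reader is at rest (under 20 mm/s), lies flat on the ramp (within 12 mm and 0.2 rad), 8 to 80 mm downhill of where it was docked and wholly on the ramp, and rests against a finger (over 0.05 N) (all of step 2 and z of reader in the frame of ramp below 0.012 m and angle between the z axis of reader and the z axis of ramp, either way round below 0.2 rad); the arm keeps its last pose, push and grip.
It fails at once if the reader slid off the lower end of the ramp or left it sideways (x of reader in the frame of ramp above 0.058 m or y of reader in the frame of ramp above 0.03 m or y of reader in the frame of ramp below -0.03 m).
It fails at once if the reader was lifted (z of reader in the frame of ramp above 0.02 m).
It fails at once if a bystander was pushed aside (distance of any of calculator, jam_jar, honey_jar, coin_dish, spatula, loaf_cake, dome_cake from where it was at the start of the episode above 0.03 m).
It also fails if it takes over 29 s, if anything falls off the work surface, if the arm or the gripper's body presses on something with over 40 N, if the wrist force passes 120 N, or if a joint passes its speed limit or range.

### The arm

A 6-joint arm with a two-finger parallel gripper is mounted at the origin on the work surface. World frame = base frame: x ahead of the robot, y to its left, z up, the work surface at z = 0. Lengths are in mm, angles in rad, forces in N, time in s.
With the tool pointing down it reaches from about 350 to 775 mm from the base axis. Payload 7.3 kg.
Tool frame: the origin (TCP) lies at the very end of the fingers, on their centre line; the grasp point (between the pads) lies 19 mm behind it; z points along the fingers, y is the line along which they close (so a half turn about z gives the same grasp; the last joint's range is limited). The gripper opens to 92 mm and grips with 3 to 60 N. Pads are 19 mm wide; open, the fingers measure 130 mm over their backs; the gripper's body (75 mm by 190 mm) begins 47 mm behind the grasp point.
Start: joints at [0.973, 0.342, 1.524, -0, 1.275, -0.146], TCP at [229.196, 472.349, 226.741] pointing down, gripper open.
Joint ranges: [-2.53, 2.53], [-0.77, 2.02], [0.04, 2.7], [-1, 4.14], [0.28, 2.66], [-3.11, 3.11]. Speed limits (rad/s): [2.57, 2.57, 3.14, 3.14, 3.14, 3.14].

### API

Orientations are given as [roll, pitch, yaw] about the fixed x, y, z axes, in that order (R = Rz(yaw) Ry(pitch) Rx(roll)).
In Python, from plant import * gives the robot as it stands.
- The arm moves only by the tool arm_command, never from a script. Its arguments are lists of equal length, an entry for each row: "gripper": the finger opening in mm, from 0 to 91.8; "dp": the shift along the tool's x, y, z in units of 25 mm (1.0 is 25 mm), a list of three; "twist": the turn about the tool's z in units of 5 degrees (1.0 is 5 degrees). A call has exactly 5 rows; each row shifts and turns the commanded pose from where the row before left it, along the tool's axes as they then stand; what a row does not reach is not made up. A row lasts 1/8 s, in which the tool goes at most 62.5 mm and 10.7 degrees, less where a joint would pass 70% of its speed; a pose out of reach is approached as far as the arm can. A call is refused whole if a number of a shift passes 1 or a number of a turn 1, either way. A call with a gripper value outside its range is refused whole. The fingers move at their own pace and stop on an object; the grip force is fixed at half the most. Time passes only in rows, so rows that do not move let the fingers close, or fill a call up. It gives the time, the measured TCP pose, the force, the opening and the grip force at its end, in the units of the state.
- get_obs(): the state, without advancing time (a new reading comes with each control period).
- capture(name): name is "scene" or "top" or "wrist"; returns the picture (384x512x3 uint8, red, green, blue); there is no depth.
- get_calibration(name): a dict with "mtx" (3x3 intrinsics, pixels), "dist_coeffs" ([k1, k2, p1, p2, k3] as OpenCV has them; the pictures are not rectified), "position" and "attitude" of the camera in the world; the wrist camera has in their place "mount" (4x4, takes a point from camera to tool coordinates, whose origin is the TCP and whose axes are the flange's). Camera axes: x right, y down, z forward; pixel columns grow to the right and rows downward; lengths in mm; the calibration is good to about 2 mm. A picture is of the moment at which its call begins: read the wrist's pose just before it. get_calibration takes no time and is no camera call.
- close_job(): hands the job in; it is judged then, once.
The state is a dict: "time": time; "joint_positions": joint angles; "dq": joint speeds; "tau": joint torques, N m; "tool_pos": TCP position; "tcp_rot": TCP orientation; "contact_force": force on the tool from outside, world axes, zero at the start; "moment": the same for the moment, N m; "grip_width": finger opening in mm; "finger_force": force on a finger pad.
Only numpy, scipy, OpenCV 4.12 (cv2) and the standard library are available. Lean on these libraries where they do the work, as an engineer would, in place of code of your own. Each camera call takes 0.05 s, during which the arm holds its last target. There are 200 camera calls.

## Working session

There is one attempt and no reset: what is moved stays moved. The work goes in short steps, Python scripts to look and compute and a tool call to move; the robot and the scene stay as the last step left them, time stands still between calls to the robot, and variables do not carry over. Pictures are saved under pics/ and viewed, at most 10 in all, crops included, and the job is handed in when it is done.

Besides the shell and the picture viewer there is one more tool, called as a command line: name --pt "numbers of a row" for each row, then --argument value for the rest. arm_command: Moves the arm, as the interface text tells. Its arguments: {"type":"object","properties":{"gripper":{"type":"array"},"dp":{"type":"array"},"twist":{"type":"array"}},"required":["gripper","dp","twist"]}

```bash
mkdir -p pics; cat > h.py <<'E'
from plant import *
import numpy as np, cv2
def snap(n,f):
    im=capture(n); cv2.imwrite('pics/'+f,im[:,:,::-1]); return im
E
python3 - <<'E'
from h import *
print(get_obs())
for n in('top','scene'):
    snap(n,n+'0.png'); print(get_calibration(n))
print(get_calibration('wrist'))
E
```

```text
{'time': 0.0, 'joint_positions': array([ 9.73033279e-01,  3.42723075e-01,  1.52500026e+00,  6.41543205e-07,
        1.27540444e+00, -1.46018050e-01]), 'dq': array([ 1.46750705e-03,  1.79905755e-03, -5.25148256e-04,  1.17801858e-03,
       -1.11686327e-03, -3.28523955e-05]), 'tau': array([ 1.99616399e-03, -4.31251180e+01, -2.44217330e+01,  7.20295077e-02,
        5.59824833e-02, -1.68065044e-04]), 'tool_pos': array([228.94140598, 472.00574126, 226.05063273]), 'tcp_rot': array([-3.14007396e+00, -2.23965867e-04,  2.68984730e+00]), 'contact_force': array([0.40552354, 0.60054619, 0.47086202]), 'moment': array([-0.01565316,  0.01646722,  0.05623857]), 'finger_force': 0.0, 'grip_width': 91.55205266409547}
{'mtx': array([[447.48552676,   0.        , 252.47296195],
       [  0.        , 447.48552676, 192.39539715],
       [  0.        ,   0.        ,   1.        ]]), 'dist_coeffs': array([-0.14916206,  0.        ,  0.        ,  0.        ,  0.        ]), 'position': array([ 344.68910611,  -11.46983128, 1453.17345834]), 'attitude': array([-3.05287805e+00, -2.69206295e-03, -1.58758466e+00])}
{'
[... 263 characters left out ...]
[ 928.33154156,  325.89381622, 1038.75597912]), 'attitude': array([-2.61911494, -0.01009709,  2.19606546])}
{'mtx': array([[338.02932156,   0.        , 256.17564237],
       [  0.        , 338.02932156, 189.41588836],
       [  0.        ,   0.        ,   1.        ]]), 'dist_coeffs': array([0.0148107, 0.       , 0.       , 0.       , 0.       ]), 'mount': array([[ 1.11077559e-03, -9.52267819e-01, -3.05261800e-01,
         8.25494686e+01],
       [ 9.99997865e-01,  5.25868653e-04,  1.99830250e-03,
         1.07988872e+00],
       [-1.74239155e-03, -3.05263368e-01,  9.52266370e-01,
        -1.57627134e+02],
       [ 0.00000000e+00,  0.00000000e+00,  0.00000000e+00,
         1.00000000e+00]])}
```

View pics/top0.png

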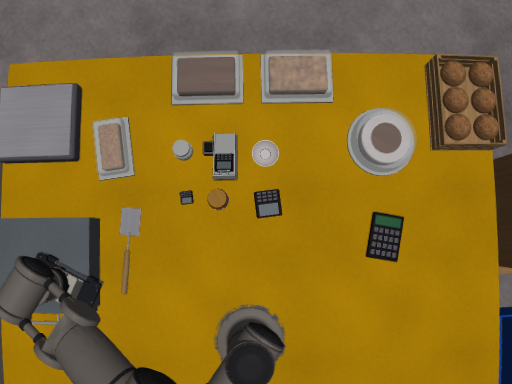

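View pics/scene0.png

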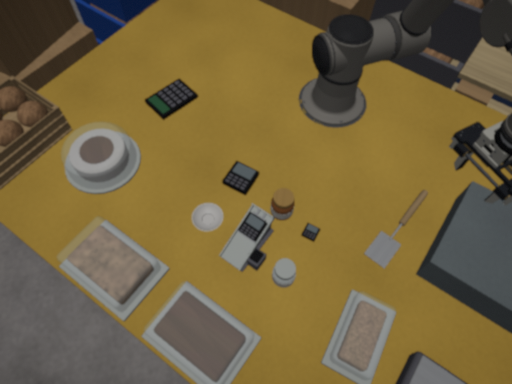

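The top picture shows these reader look-alikes:
- Small one, loose on the table, at (186,197).
- Reader in the dock, at (224,162).
- Larger one, loose, at (267,203).
- Calculator, at (385,237).

The middle-sized one is the docked reader, with its black key at (208,148). Downhill points up in the picture (+x). The jam jar is at (182,149), the honey jar at (217,198) and the dish at (265,153). Next I'll check the choice in a close crop and measure it.

```bash
cat >> h.py <<'E'
from scipy.spatial.transform import Rotation as R
def cam(n,o=None):
    c=get_calibration(n)
    if n=='wrist':
        T=np.eye(4); T[:3,:3]=R.from_euler('xyz',o['tcp_rot']).as_matrix(); T[:3,3]=o['tool_pos']; M=T@c['mount']
        return c,M[:3,:3],M[:3,3]
    return c,R.from_euler('xyz',c['attitude']).as_matrix(),np.array(c['position'])
def ray(C,px):
    c,Rm,p=C
    u=cv2.undistortPoints(np.array(px,float).reshape(-1,1,2),c['mtx'],c['dist_coeffs'])[:,0]
    return p,np.c_[u,np.ones(len(u))]@Rm.T
def onz(C,px,z):
    p,d=ray(C,px); z=np.broadcast_to(z,(len(d),)); return p+d*((z-p[2])/d[:,2])[:,None]
def proj(C,P):
    c,Rm,p=C
    return cv2.projectPoints(((np.array(P,float)-p)@Rm).reshape(-1,1,3),np.zeros(3),np.zeros(3),c['mtx'],c['dist_coeffs'])[0][:,0]
E
python3 - <<'E'
from h import *
a=cv2.imread('pics/top0.png')[120:190,170:250]; b=cv2.imread('pics/scene0.png')[195:280,210:305]
a=cv2.resize(a,(400*80//80,350),interpolation=3); b=cv2.resize(b,(391,350),interpolation=3)
cv2.imwrite('pics/c1.png',np.hstack([a,b]))
C=cam('top')
print(onz(C,[[208,148],[225,150],[224,178],[234,134],[214,134]],[47.5,44,60,15,15]).round(1))
E
```

```text
[[614.2 122.1  47.5]
 [607.3  68.1  44. ]
 [515.3  71.2  60. ]
 [665.4  39.8  15. ]
 [666.6 105.3  15. ]]
```

View pics/c1.png

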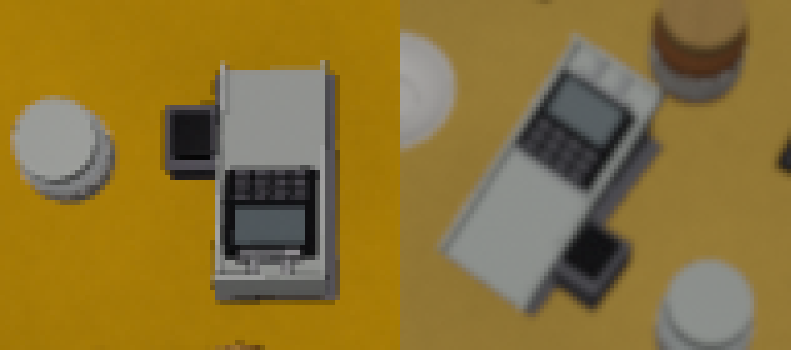

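The crop confirms it. The reader sits in the white dock, at about (270,210) in the left panel with its keys towards the gate. The black key is on its grey block at (191,134), to +y. The ramp's x axis runs nearly along world +x. I'm moving above it while turning the tool so its y axis lies along world y.

arm_command --gripper '[33,33,33,33,33]' --pt "-1 -0.3 0" --pt "-1 -0.4 0" --pt "-1 -0.5 0" --pt "-1 -0.6 0" --pt "-1 -0.7 0" --twist '[-1,-1,-1,-1,-1]'

```text
time: 0.72
tool_pos: [334.0, 377.4, 226.4]
tcp_rot: [-3.141, -0.001, 3.129]
contact_force: [0.1, -0.6, -0.3]
grip_width: 46.6
finger_force: 0.0
```

arm_command --gripper '[33,33,33,33,33]' --pt "-1 -1 0" --pt "-1 -1 0" --pt "-1 -1 0" --pt "-1 -1 0" --pt "-1 -1 0" --twist '[-0.2,0,0,0,0]'

```text
time: 1.35
tool_pos: [459.0, 252.0, 226.4]
tcp_rot: [-3.141, -0.001, -3.14]
contact_force: [-0.3, 0.3, -0.5]
grip_width: 33.0
finger_force: 0.0
```

arm_command --gripper '[33,33,33,33,33]' --pt "-0.8 -1 0" --pt "-0.8 -1 0" --pt "-0.8 -1 0" --pt "-0.8 -1 0" --pt "-0.8 -1 0" --twist '[0,0,0,0,0]'

```text
time: 1.98
tool_pos: [559.0, 127.3, 226.3]
tcp_rot: [3.142, -0.001, -3.14]
contact_force: [0.1, -0.6, 0.2]
grip_width: 32.9
finger_force: 0.0
```

arm_command --gripper '[33,33,33,33,33]' --pt "0 -0.7 0" --pt "0 -0.6 0" --pt "0 0 0" --pt "0 0 0" --pt "0 0 0" --twist '[0,0,0,0,0]'

```text
time: 2.6
tool_pos: [558.5, 96.4, 226.9]
tcp_rot: [3.141, 0.0, -3.139]
contact_force: [-0.0, 0.2, 0.1]
grip_width: 33.4
finger_force: 0.0
```

```bash
python3 - <<'E'
from h import *
o=get_obs(); im=snap('wrist','w1.png'); np.save('o1.npy',np.r_[o['tool_pos'],o['tcp_rot']]); print(o['tool_pos'],o['tcp_rot'])
E
```

```text
[558.5262303   96.42557741 226.88886332] [ 3.14129643e+00  2.59502724e-04 -3.13861761e+00]
```

View pics/w1.png

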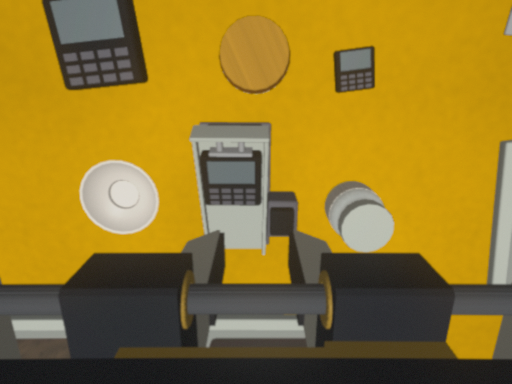

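The wrist view has +x pointing down. The docked reader spans (201..261, 152..205), the key is at (283,220) just clear of the finger, and the ramp's low end is at row 249. I'll enlarge this and measure it.

```bash
python3 - <<'E'
from h import *
im=cv2.imread('pics/w1.png'); c=im[115:260,185:310]
cv2.imwrite('pics/w1c.png',cv2.resize(c,None,fx=4,fy=4,interpolation=3))
v=im.max(2)
m=(v<62).astype(np.uint8); 
for nm,(x0,y0,x1,y1) in dict(reader=(195,140,266,212),key=(266,185,300,242)).items():
    s=m[y0:y1,x0:x1]; n,l,st,ce=cv2.connectedComponentsWithStats(s)
    for i in range(1,n):
        if st[i,4]>60: print(nm,st[i]+[x0,y0,0,0,0],ce[i]+[x0,y0])
for r in(200,215,225,235):print(r,v[r,262:304])
E
```

```text
reader [201 151  60  53 810] [231.97777778 176.96666667]
key [271 208  24  34 605] [282.04132231 221.53057851]
200 [145 155 174 175 148  98  72  72  78  79  76  76  77  76  77  77  75  76
  77  76  77  76  77  75  76  74  77  76  77  76  77  76  76  80 109 161
 199 209 207 209 208 208]
215 [171 167 176 170 139  99  94  89  68  58  57  56  56  56  57  57  55  56
  59  57  57  57  56  57  56  57  58  58  58  57  57  64  84  99 112 154
 197 208 208 207 205 207]
225 [171 176 176 155 111  90  98  92  67  56  59  56  58  57  57  57  55  57
  55  55  56  58  58  55  57  56  58  55  57  57  60  74  91 100 119 162
 196 205 208 208 207 207]
235 [157 171 175 151 110  98 100 103 101  97  93  92  93  94  92  91  93  93
  90  91  92  92  90  91  90  91  79  60  51  54  55  63  80  94  97  97
  97  97  96  98  97  98]
```

View pics/w1c.png

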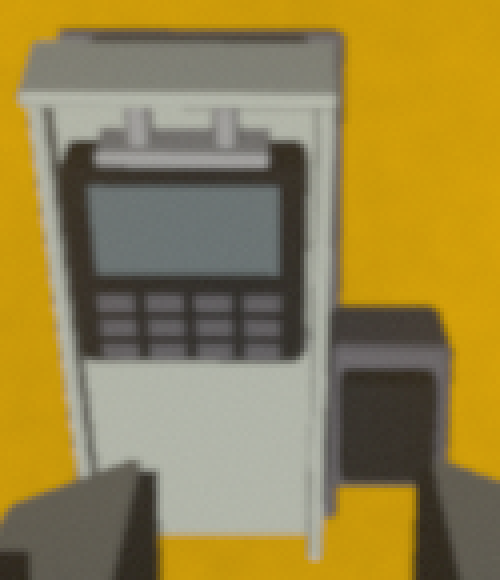

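```bash
python3 - <<'E'
from h import *
q=np.load('o1.npy'); C=cam('wrist',dict(tool_pos=q[:3],tcp_rot=q[3:]))
im=cv2.imread('pics/w1.png').max(2); print(im[200:242,280])
print('key w',onz(C,[[270,207.5],[293.3,207.5],[270,234],[293.3,234]],47.5).round(1))
f=lambda a:np.array(a)/4+[185,115]-.375
print('reader front/back',onz(C,f([[84,360],[305,358],[63,150],[305,150]]),[58.8,58.8,81,81]).round(1))
print('ramp low end corners',onz(C,f([[155,535],[320,535]]),[12,12]).round(1))
print('wall top inner',onz(C,f([[22,104],[338,104]]),[44+80*.3746+16.7]*2).round(1))
T=cam('top');S=cam('scene')
a=[[207.7,146.3]];b=[[256.4,255.8]]
p1,d1=ray(T,a);p2,d2=ray(S,b)
s=np.linalg.lstsq(np.c_[d1[0],-d2[0]],p2-p1,rcond=None)[0];print('tri',p1+s[0]*d1[0],p2+s[1]*d2[0])
g=lambda a:np.array(a)/5+[170,120]-.4
print('top key',onz(T,g([[172,111],[211,111],[172,157],[211,157]]),47.5).round(1))
print('top reader/ramp',onz(T,g([[225,170],[319,170],[220,66],[328,66]]),[58.8,58.8,22,22]).round(1))
E
```

```text
[ 77  92 103 108 110 109  99  74  53  51  54  56  58  58  57  59  56  56
  57  58  58  58  57  55  57  55  55  57  56  56  56  56  55  55  65  90
 144 191 203 204 204 202]
key w [[605.  112.8  47.5]
 [604.9 137.6  47.5]
 [635.9 113.3  47.5]
 [635.8 138.8  47.5]]
reader front/back [[597.7  46.1  58.8]
 [597.  102.8  58.8]
 [538.5  46.9  81. ]
 [538.3 102.   81. ]]
ramp low end corners [[672.2  58.2  12. ]
 [672.1 108.7  12. ]]
wall top inner [[526.4  40.1  90.7]
 [526.1 108.9  90.7]]
tri [621.251029   123.82066672  39.56945494] [619.90725593 126.11287816  39.52593353]
top key [[634.6 134.9  47.5]
 [634.1 109.9  47.5]
 [604.7 135.   47.5]
 [604.2 110.   47.5]]
top reader/ramp [[593.6 100.3  58.8]
 [592.6  40.8  58.8]
 [669.1 106.   22. ]
 [667.8  35.5  22. ]]
```

arm_command --gripper '[38,38,38,38,38]' --pt "-1 0.12 0" --pt "-1 0 0" --pt "-0.6 0 0.5" --pt "0 0 1" --pt "0 0 1" --twist '[0,0,0,0,0]'

```text
time: 3.28
tool_pos: [623.3, 99.0, 162.4]
tcp_rot: [3.141, -0.001, -3.139]
contact_force: [0.1, -0.6, 0.2]
grip_width: 38.3
finger_force: 0.0
```

arm_command --gripper '[38,38,38,38,38]' --pt "0 0 1" --pt "0 0 1" --pt "0 0 1" --pt "0 0 0.9" --pt "0 0 0" --twist '[0,0,0,0,0]'

```text
time: 3.9
tool_pos: [621.8, 98.9, 64.2]
tcp_rot: [-3.142, -0.005, -3.139]
contact_force: [1.0, -0.4, -0.1]
grip_width: 38.0
finger_force: 0.0
```

```bash
python3 - <<'E'
from h import *
o=get_obs(); w=cv2.cvtColor(snap('wrist','w2.png'),4); s=snap('scene','s2.png')[:,:,::-1]; print(o['tool_pos'],o['contact_force'],o['grip_width'])
cv2.imwrite('pics/c2.png',np.hstack([cv2.resize(w[100:300,170:340],(425,500),interpolation=3),cv2.resize(s[190:290,210:285],(375,500),interpolation=3)]))
E
```

```text
[621.81724076  98.93503172  64.15116856] [ 1.04042632 -0.4379821  -0.09549731] 37.97830954331745
```

View pics/c2.png

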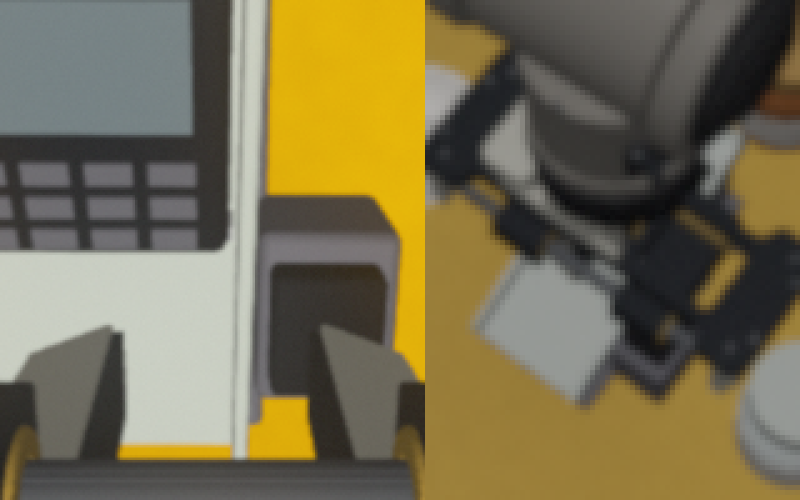

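The fingers line up: the inner edge of the right one is over the key at (322,325), and the left one stands over the ramp's middle downhill of the reader, at (110,328). Descending in steps, shifted 3 mm further downhill.

arm_command --gripper '[38,38,38,38,38]' --pt "-0.12 0 0.3" --pt "0 0 0.3" --pt "0 0 0.1" --pt "0 0 0" --pt "0 0 0" --twist '[0,0,0,0,0]'

```text
time: 4.62
tool_pos: [626.9, 98.8, 49.5]
tcp_rot: [3.141, 0.0, -3.14]
contact_force: [-0.4, -0.1, 1.2]
grip_width: 37.6
finger_force: 0.0
```

arm_command --gripper '[38,38,38,38,38]' --pt "0 0 0.1" --pt "0 0 0" --pt "0 0 0" --pt "0 0 0" --pt "0 0 0" --twist '[0,0,0,0,0]'

```text
time: 5.25
tool_pos: [626.8, 98.8, 46.8]
tcp_rot: [3.142, 0.0, -3.14]
contact_force: [0.3, -0.2, 0.5]
grip_width: 37.9
finger_force: 0.2
```

arm_command --gripper '[38,38,38,38,38]' --pt "0 0 0.12" --pt "0 0 0" --pt "0 0 0" --pt "0 0 0" --pt "0 0 0" --twist '[0,0,0,0,0]'

```text
time: 5.88
tool_pos: [626.8, 98.8, 43.8]
tcp_rot: [3.142, 0.0, -3.14]
contact_force: [-0.3, 0.2, 0.8]
grip_width: 38.1
finger_force: 0.7
```

arm_command --gripper '[38,38,38,38,38]' --pt "0 0 0.12" --pt "0 0 0" --pt "0 0 0" --pt "0 0 0" --pt "0 0 0" --twist '[0,0,0,0,0]'

```text
time: 6.5
tool_pos: [626.8, 98.8, 40.8]
tcp_rot: [3.141, 0.0, -3.14]
contact_force: [-1.4, -0.3, 4.1]
grip_width: 38.4
finger_force: 2.3
```

```bash
python3 - <<'E'
from h import *
w=snap('wrist','w3.png')[:,:,::-1]
F=[]
for i in range(10):
    capture('top'); o=get_obs(); F.append(np.r_[o['contact_force'],o['finger_force']])
print(np.mean(F,0),np.std(F,0),o['tool_pos'],o['time'])
cv2.imwrite('pics/c3.png',cv2.resize(w[60:300,130:370],(600,600),interpolation=3))
E
```

```text
[0.02184176 0.25376364 4.03149929 2.30696293] [0.27682269 0.63062197 0.39641146 0.01584731] [626.81567573  98.81859791  40.77672255] 7.05
```

View pics/c3.png

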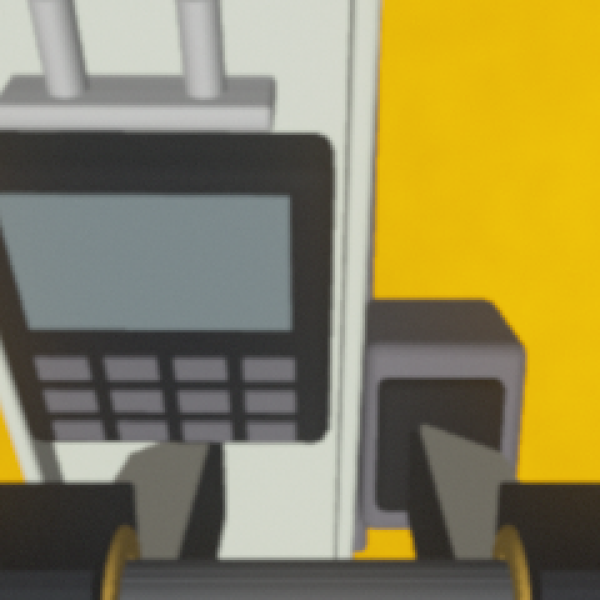

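The reader has sprung out. The spring plate's rods are extended at (65,50) and (200,50), and the reader's front edge is against the left finger at (170,440). At 4.0 N the key is about 6 mm down, so I'll press slightly more for margin.

arm_command --gripper '[38,38,38,38,38]' --pt "0 0 0.06" --pt "0 0 0" --pt "0 0 0" --pt "0 0 0" --pt "0 0 0" --twist '[0,0,0,0,0]'

```text
time: 7.68
tool_pos: [626.8, 98.8, 39.3]
tcp_rot: [3.141, 0.0, -3.14]
contact_force: [0.9, 0.2, 4.1]
grip_width: 37.7
finger_force: 2.6
```

```bash
python3 - <<'E'
from h import *
ims=[];F=[]
for i in range(10):
    w=capture('wrist')[:,:,::-1]; o=get_obs(); F.append(np.r_[o['contact_force'],o['finger_force']]); ims.append(w.astype(int))
print(np.mean(F,0),o['tool_pos'],o['time'], 'motion',abs(ims[-1]-ims[0])[60:230,130:290].mean())
C=cam('wrist',o)
# reader front edge: dark->light along right part column
w=ims[-1].max(2); print(w[190:300:2,228],w[190:260:2,255])
# predicted front-top corners for reader origin x=X0 on ramp at gate(590.6,74.5)
for X in(-22,-15,-10,-5): 
    s,c=np.sin(np.radians(22)),np.cos(np.radians(22)); f=X+30
    print(X,proj(C,[[590.6+f*c+16*s,74.5+20,44-f*s+16*c],[590.6+f*c+16*s,74.5+29,44-f*s+16*c]]).round(1).tolist())
cv2.imwrite('pics/c4.png',cv2.resize(ims[-1][150:290,150:350].astype(np.uint8),(800,560),interpolation=3))
E
```

```text
[0.87410175 0.40104118 4.39666101 2.64408336] [626.7905791   98.8410409   39.24469327] 8.175 motion 0.9833946078431373
[140 127  56  53  52  51  52  90 116 117 115 109  65  56  93 109 103  99
  75  53  74  89  87  80 136 214 215 215 215 215 215 215 215 215 215 215
 215 215 216 214 215 214 215 214 214 214 203  90  66  78  76  88  85  93
  98] [ 55  53  54  52  54  52  54  54  52  54  55  53  54  52  56  55  55  55
  56  55  57  55  57  60 137 215 216 215 215 215 215 215 215 215 215]
-22 [[244.5, 219.0], [264.4, 219.1]]
-15 [[244.7, 229.8], [264.1, 229.8]]
-10 [[244.9, 237.1], [263.9, 237.1]]
-5 [[245.1, 244.1], [263.8, 244.1]]
```

View pics/c4.png

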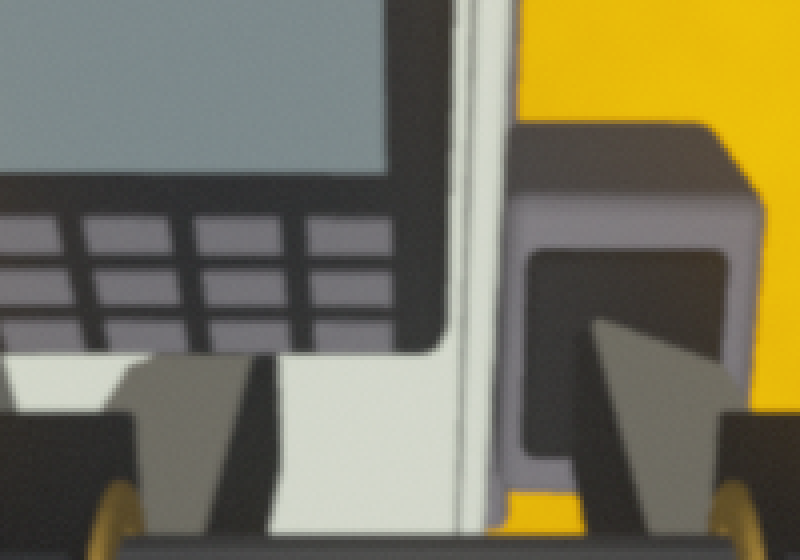

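The key force is 4.4 N, which puts the key about 7–8 mm down. The reader's front edge is at row 238, i.e. ramp x ≈ -10 mm. It is flat, still, and against the left finger at (200,353). Handing in.

```bash
python3 -c "
from h import *
print(close_job())"
```

```text
the job is handed in; nothing more can be done
None
```

I handed the job in (the system gave no verdict) with one finger holding the key about 7–8 mm down and the reader lying flat and still against the other, about 20 mm below its docked position; I saw no bystander touched, but took no final whole-scene check.

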